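# Cure check of a potted unit with a hand-held hardness tester

## Robot

A 7-joint arm with a two-finger parallel gripper is mounted at the origin on a cart in front of the work surface, level with it; the furniture and walls round the work are solid. World frame = base frame: x ahead of the robot, y to its left, z up, the work surface at z = 0. Lengths are in m, angles in rad, forces in N, time in s.
With the tool pointing down it reaches from about 0.4 to 0.85 m from the base axis. Payload 10.4 kg.
Tool frame: the origin (TCP) lies at the very end of the fingers, on their centre line; the grasp point (between the pads) lies behind it (grasp_offset is the z of the grasp point in the tool frame, in m); z points along the fingers, y is the line along which they close (so a half turn about z gives the same grasp; the last joint's range is limited). The gripper opens to 85 mm and grips with 20 to 120 N. Pads are 22 mm wide; open, the fingers measure 114 mm over their backs; the gripper's body (76 mm by 85 mm) begins 54 mm behind the grasp point. The pads swing forward as they close: fully open they stand 13 mm farther back than shut.
Start: joints at [1.128, 0.332, -0.065, 1.46, 0.022, 1.35, -0.088], TCP at [0.255, -0.571, 0.231] pointing down, gripper open.
Joint ranges: [-2.6, 2.6], [-0.5, 2.12], [-1.47, 1.34], [0.16, 2.42], [-1.27, 4.41], [0.06, 2.06], [-2.6, 2.6]. Speed limits (rad/s): [2.22, 2.22, 2.79, 2.79, 3.14, 3.14, 3.14].

## Interface

Orientations are given as a unit quaternion [w, x, y, z].
In Python, from bench import * gives the robot as it stands.
- The arm moves only by the tool drive_tool, never from a script. Its argument "targets" is a list of rows, each a list of 7 numbers: the turn, a rotation vector about the world's x, y, z as a fraction of full scale, then the shift along the world's x, y, z as a fraction of full scale, then the closure, from -1 (fully open) to 1 (shut). In form: [[ax, ay, az, x, y, z, hand], ...]. A call has 1 to 12 rows; each row is the pose to reach, as a shift and turn from the pose commanded when the call began; what a row does not reach only later rows make up. Full scale, the value 1, is 0.5 m for a shift and 0.5 rad for a turn. A row lasts 1/10 s, in which the tool goes at most 50 mm and 8.59 degrees, less where a joint would pass 70% of its speed; a pose out of reach is approached as far as the arm can. A call with a number of a shift or a turn outside -1 to 1 is refused whole. A call with a gripper value outside its range is refused whole. The fingers move at their own pace and stop on an object; the grip force is fixed at half the most. Time passes only in rows, so rows that repeat a pose let the fingers close. It gives the time, the measured TCP pose, the force, the opening and the grip force at its end, in the units of the state.
- read_state(): the state, without advancing time (a new reading comes with each control period).
- read_camera(name): name is "side" or "top"; returns the picture (400x640x3 uint8, red, green, blue); there is no depth.
- camera_info(name): a dict with "fx", "fy", "cx", "cy" (pixels), "distortion" ([k1, k2, p1, p2, k3] as OpenCV has them; the pictures are not rectified), "xyz" and "rotation" of the camera in the world. Camera axes: x right, y down, z forward; pixel columns grow to the right and rows downward; lengths in m; the calibration is good to about 2 mm. A picture is of the moment at which its call begins. camera_info takes no time and is no camera call.
- hand_in(): hands the job in; it is judged then, once.
The state is a dict: "clock": time; "qpos": joint angles; "joint_velocities": joint speeds; "joint_efforts": joint torques, N m; "eef_pos": TCP position; "tool_rot": TCP orientation; "wrist_force": force on the tool from outside, world axes, zero at the start; "torque": the same for the moment, N m; "finger_gap": opening from 0.0 (shut) to 1.0 (fully open); "gripper_force": force on a finger pad.
Only numpy, scipy, OpenCV 4.12 (cv2) and the standard library are available. Lean on these libraries where they do the work, as an engineer would, in place of code of your own. Each camera call takes 0.05 s, during which the arm holds its last target. There are 200 camera calls.

## Task

Lift the clear dust cover off the potted unit by its red grip, hang it by its handle on both prongs of the hanger stand and let go of it. Then take the hardness tester from its holder and press it upright on the resin inside the white ring, just firmly enough that its round foot lies flat with the sprung pin pushed in (a light push of about 15 N), and finish while holding it there. Leave the loose battery pack at the front, the tape roll and the marker alone.

Things in the scene. Friction and masses are not known exactly. Their poses are not given: they have to be found in the camera images.
- unit: potted control unit, fixed: aluminium flange 90 (x) x 140 (y) x 6 mm, on it a tray 66 x 116 mm, rim 30 mm above the bench, filled with hard black resin, its flat level face 28 mm above the bench (58 x 108 mm between the walls). Two brass studs on the resin at y = +44, x = -16 and +16 mm, tops at 36 mm. Origin: centre of the underside; z up.
- mark: thin white ring printed on the resin, 28 mm inside and 31 mm outside diameter; it lies anywhere on the resin clear of walls and studs, under the cover at the start. Origin: ring centre, on the resin face; z up.
- cover: clear loose dust cover, open below, 80 (x) x 130 (y) x 36 mm, 0.18 kg. Its skirt stands on the unit's flange round the tray with 4 mm play: raise it straight up over 35 mm to free it. On top a bow handle: steel bar 8 mm thick along y, legs at y = -56 and +56 mm, bar axis 85 mm above the lower edge, 49 mm above the cover's top. Origin: centre of the lower edge.
- cover_grip (a point): middle of the handle bar, on the bar's axis: a flat-sided red grip 12 mm thick (x), 44 mm long (y) and 20 mm tall; pinch it across, from above (fingers closing along the cover's x).
- hanger: hanger stand, fixed: grey base 130 x 100 x 8 mm; two steel rods 7 mm thick at y = -35 and +35 mm rise at x = +85 mm and run nearly level towards -x as two prongs, top side 162 mm and underside 153 mm above the bench, ending in upturned yellow tips at x = -28 mm, 171 mm high. Origin on the bench below the front part of the prongs; z up. Between the prongs the fingers have free space.
- hanger_seat (a point): where the cover's bar axis shall come to rest, bar parallel to the hanger's y axis, midway between the prongs: at x = 18, y = 0, z = 166 mm of the hanger. Bring the cover in along the hanger's +x with the bar above the tips and the cover's top below the prongs, then lower it.
- holder: black holder block, fixed, 60 x 60 x 30 mm with an upright 22 mm hole; the tester stands in it and lifts straight out. Origin: centre of the underside.
- tester: loose hardness tester, 0.22 kg, 97 mm tall, upright in the holder. Origin: centre of the foot's flat lower face; z up. Round steel foot 18 mm across (z 0 to 6 mm), neck, black collar 34 mm across (z 20 to 26) resting on the holder's top at the start (foot 10 mm above the bench), round dark dial case 56 mm across, 30 mm thick along x (z 30 to 86, white dial on -x), black knob to z = 97.
- tester_case (a point): centre of the dial case, 58 mm above the foot's lower face; grasp from above across the 30 mm thickness (fingers closing along the tester's x); 8 mm above this centre is a good height.
- tester_foot (a point): centre of the foot's flat lower face; this face is to lie on the resin.
- indenter (a joint): spring pin in the foot: 0 = standing out 4 mm below the foot, grows as it is pushed in, 0.004 = flush with the foot. It needs 1 N to start and 2 N per mm, so 9 N when flush (it reads about 0.0035 with the foot flat, as the contact yields a little); the foot then stands hard on the resin and the force rises steeply.
- blue_pack: loose blue battery pack about 119 x 52 x 9 mm, lying on the bench; bystander.
- tape: loose roll of black tape, 53 mm across, 19 mm tall; bystander.
- marker: loose marker pen with a blue cap, 17 x 135 x 16 mm; bystander.

How it is judged:
On the way, in this order (a step that is already met when the one before it is completed fails the run):
1. the dust cover hangs by its handle bar on both prongs, let go (contact force between cover and hanger above 0.6 N and contact force between cover and the fingers below 0.1 N and x of cover_grip in the frame of hanger between -0.02 and 0.05 m and y of cover_grip in the frame of hanger between -0.02 and 0.02 m and z of cover_grip in the frame of hanger between 0.158 and 0.178 m and angle between cover's own z axis and vertical below 0.25 rad and linear speed of cover below 0.05 m/s), for 0.3 s.
2. the tester stands upright with its foot flat inside the ring, pin pushed in, held in the fingers (horizontal distance between tester_foot and mark below 0.005 m and angle between tester's own z axis and vertical below 0.07 rad and value of joint indenter above 0.003 m and z of tester_foot in the frame of mark below 0.0015 m and contact force between tester and unit between 5 and 25 N and contact force between tester and the fingers above 2 N and contact force between tester and holder below 0.1 N), for 0.3 s.
At the end, for the whole second after the job is handed in: Cover hanging free on both prongs (bar within 20 mm of the middle, tilt under 0.25 rad, fingers off); tester held in the fingers on the resin: foot within 5 mm of the ring centre and 1.5 mm of the face, within 0.07 rad of upright, pin in at least 3 mm, force on the unit 5 to 25 N (all of step 2 and contact force between cover and hanger above 0.6 N and contact force between cover and the fingers below 0.1 N and x of cover_grip in the frame of hanger between -0.02 and 0.05 m and y of cover_grip in the frame of hanger between -0.02 and 0.02 m and z of cover_grip in the frame of hanger between 0.158 and 0.178 m and angle between cover's own z axis and vertical below 0.25 rad); the arm keeps its last pose, push and grip.
It fails at once if a bystander is moved more than 20 mm (distance of any of blue_pack, tape, marker from where it was at the start of the episode above 0.02 m).
It fails at once if the tester is pressed on the unit with more than 45 N (contact force between tester and unit above 45 N).
It also fails if it takes over 54 s, if anything falls off the work surface, if the arm or the gripper's body presses on something with over 40 N, if the wrist force passes 120 N, or if a joint passes its speed limit or range.

## Working session

There is one attempt and no reset: what is moved stays moved. The work goes in short steps, Python scripts to look and compute and a tool call to move; the robot and the scene stay as the last step left them, time stands still between calls to the robot, and variables do not carry over. Pictures are saved under pics/ and viewed, at most 10 in all, crops included, and the job is handed in when it is done.

Besides the shell and the picture viewer there is one more tool, called as name([rows], argument=value, ...), one row to a line, values as JSON. drive_tool: Moves the arm, as the interface text tells. Its arguments: {"type":"object","properties":{"targets":{"type":"array"}},"required":["targets"]}

```bash
mkdir -p pics; ls; python3 - <<'E'
from bench import *
import cv2
for n in("side","top"):
    im=read_camera(n); cv2.imwrite(f"pics/{n}0.png",im[:,:,::-1]); print(n,camera_info(n))
print(read_state())
E
```

```text
pics
side {'fx': 434.4377117228985, 'fy': 434.4377117228985, 'cx': 321.3440052730541, 'cy': 199.2949114272521, 'distortion': array([-0.03783556,  0.        ,  0.        ,  0.        ,  0.        ]), 'xyz': array([0.12981232, 0.53958391, 0.91787133]), 'rotation': array([ 0.09532263, -0.29119482,  0.89602339, -0.3213429 ])}
top {'fx': 498.3993361478177, 'fy': 498.3993361478177, 'cx': 323.80493368276973, 'cy': 205.4478198521124, 'distortion': array([-0.15336545,  0.        ,  0.        ,  0.        ,  0.        ]), 'xyz': array([ 0.41786747, -0.00318481,  1.31655304]), 'rotation': array([ 0.03273811, -0.70621597,  0.70688699, -0.02231603])}
{'clock': 0.1, 'qpos': array([ 1.12842818,  0.33281209, -0.06472237,  1.4608395 ,  0.02159178,
        1.34992574, -0.08847011]), 'joint_velocities': array([ 0.00131451, -0.00030519, -0.00134576, -0.00255121, -0.00048207,
       -0.00019071, -0.00044254]), 'joint_efforts': array([ 4.79931459e-04, -6.26751423e+01,  4.88104520e-02, -3.92431462e+01,
        1.64276396e-02,  6.93577211e-03,  4.09795837e-05]), 'eef_pos': array([ 0.25459183, -0.57042583,  0.23060194]), 'tool_rot': array([-6.25733955e-04,  9.78047779e-01,  2.08379766e-01, -1.55480106e-04]), 'wrist_force': array([0.14220459, 0.48815437, 0.13906333]), 'torque': array([-0.01917056, -0.00587865,  0.02105146]), 'gripper_force': 0.0, 'finger_gap': 1.0001665578191743}
```

View pics/top0.png

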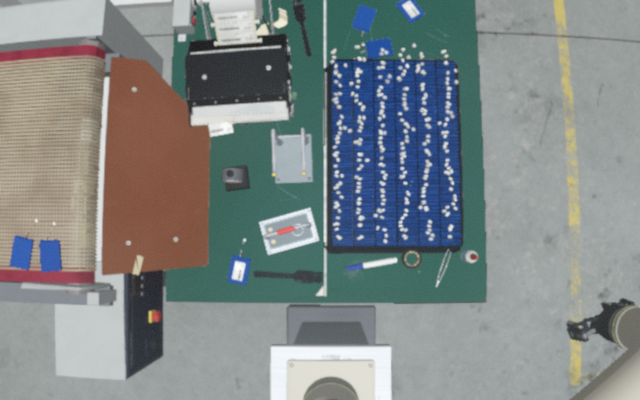

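View pics/side0.png

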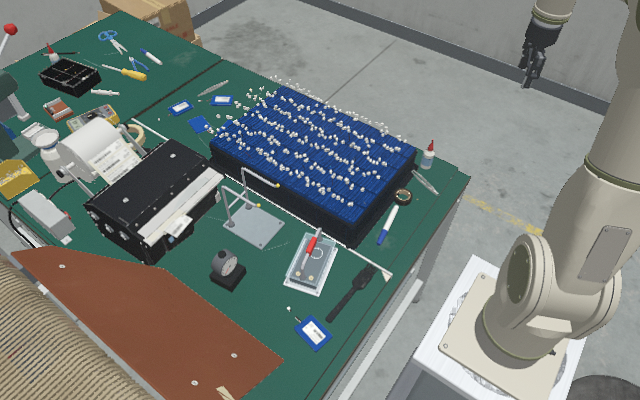

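The top view shows the unit and its red grip at about (288,230), the tester in its holder at (235,177), and the hanger at (292,155) with yellow tips near (275,174) and (306,174). The side view shows them at about (312,262), (226,268) and (255,225).

```bash
cat > h.py <<'E'
import numpy as np, cv2
from bench import *
from scipy.spatial.transform import Rotation as R
def cam(n):
    c=camera_info(n); K=np.array([[c['fx'],0,c['cx']],[0,c['fy'],c['cy']],[0,0,1]])
    q=c['rotation']; return K,np.array(c['distortion']),np.array(c['xyz']),R.from_quat([q[1],q[2],q[3],q[0]]).as_matrix()
def ray(n,p):
    K,d,o,M=cam(n); u=cv2.undistortPoints(np.array(p,float).reshape(-1,1,2),K,d).reshape(-1,2)
    return o,np.c_[u,np.ones(len(u))]@M.T
def plane(n,p,z):
    o,d=ray(n,p); return o+d*((z-o[2])/d[:,2])[:,None]
def tri(pt,ps):
    a,d=ray('top',[pt]);b,e=ray('side',[ps]);d,e=d[0],e[0]
    s=np.linalg.lstsq(np.c_[d,-e],b-a,rcond=None)[0]
    P,Q=a+d*s[0],b+e*s[1]; return (P+Q)/2,np.linalg.norm(P-Q)
def proj(n,P):
    K,d,o,M=cam(n); return cv2.projectPoints((np.atleast_2d(P)-o)@M,np.zeros(3),np.zeros(3),K,d)[0].reshape(-1,2)
E
python3 - <<'E'
import cv2,numpy as np
t=cv2.imread('pics/top0.png')[115:255,215:330]; s=cv2.imread('pics/side0.png')[160:300,200:345]
a=cv2.resize(t,None,fx=4,fy=4,interpolation=cv2.INTER_CUBIC)[:, :]
cv2.imwrite('pics/c1.png',a)
cv2.imwrite('pics/c2.png',cv2.resize(s,None,fx=4,fy=4,interpolation=cv2.INTER_CUBIC))
for n in('top','side'):
    im=cv2.imread(f'pics/{n}0.png'); hsv=cv2.cvtColor(im,cv2.COLOR_BGR2HSV)
    for nm,lo,hi in(('red',(0,150,110),(8,255,255)),('red2',(172,150,110),(180,255,255)),('yel',(22,120,120),(35,255,255)),('blue',(105,180,80),(125,255,255))):
        m=cv2.inRange(hsv,lo,hi); k,l,st,c=cv2.connectedComponentsWithStats(m)
        for i in range(1,k):
            x,y=c[i]
            if st[i,4]>4 and 200<x<400 and 120<y<350 and (nm!='blue' or st[i,4]<600): print(n,nm,c[i].round(1),st[i])
E
```

```text
top blue [388.8 128.8] [387 126   5   7  12]
side red [311.  244.8] [306 237  11  18  91]
side yel [277.5 184.7] [276 183   4   4  14]
side yel [258.2 204.8] [257 203   4   4  11]
side blue [278.5 120.2] [277 118   4   6  11]
side blue [283.2 121.8] [280 119   8   6  10]
side blue [298.1 132. ] [295 129   7   7  16]
side blue [291.2 130.5] [290 130   4   3   6]
side blue [342.9 133. ] [340 130   6   7   7]
side blue [314.4 136.3] [312 135   6   3   7]
side blue [383.2 136.6] [382 135   4   4   5]
side blue [327.1 138.4] [326 136   3   5   7]
side blue [374.4 138.2] [373 137   4   3   5]
side blue [320.4 141.8] [317 139   8   7  17]
side blue [328.9 142.8] [325 139   9   9  18]
side blue [336.2 145.2] [330 138  15  13  40]
side blue [359.4 139.7] [355 138   9   4  15]
side blue [378.6 139.8] [378 138   2   4   5]
side blue [350.2 141.2] [349 140   3   3   5]
side blue [304.9 148.8] [295 142  20  14  69]
side blue [370.9 144. ] [369 142   5   5   9]
side blue [346.7 151.6] [342 147  11  11  35]
side blue [365.4 147.2] [365 146   2   3   5]
side blue [372.8 150.6] [369 146  11  10  27]
side blue [337.6 149.8] [336 149   4   3   5]
side blue [352.6 153.1] [351 149   5  10  15]
side blue [361.6 149.6] [360 149   4   2   5]
side blue [381.7 150.3] [380 149   5   4   6]
side blue [386.2 150.8] [385 150   4   3   6]
side blue [339.9 155.3] [338 153   5   6  10]
side blue [356.9 154.3] [354 152   7   6  15]
side blue [391.4 155.1] [389 153   6   6  11]
side blue [375.6 158.2] [375 157   2   3   5]
side blue [381.6 156.8] [381 156   3   3   5]
side blue [392.3 158.6] [390 156   5   5   7]
side blue [386.4 159.8] [386 159   2   3   5]
side blue [399.6 162.7] [396 159   8   8  23]
side blue [310.7 180.7] [310 180   3   3   6]
side blue [312.8 332.1] [295 316  37  35 359]
```

View pics/c1.png

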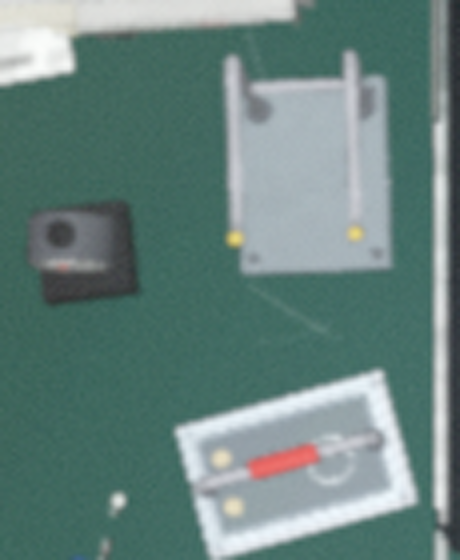

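View pics/c2.png

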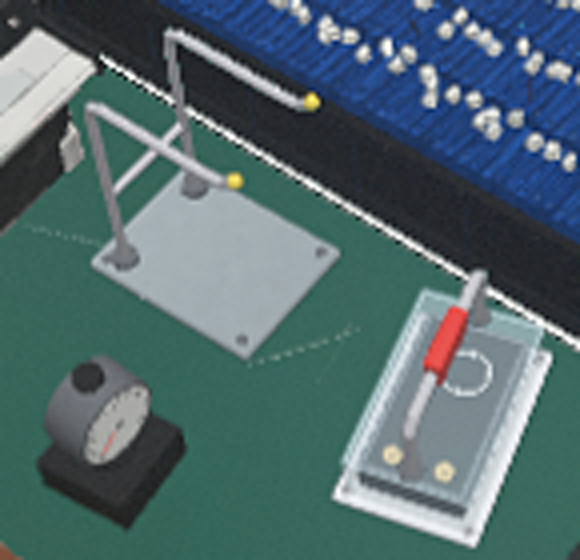

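The crops show the red grip at top (286,230) and side (311,245). The white ring is seen through the cover at top (297.5,229.8) and side (316.6,253). The studs are on the left (+y) end, and the dial faces the robot.

```bash
python3 - <<'E'
from h import *
T=lambda x,y:np.array([(x+.5)/4-.5+215,(y+.5)/4-.5+115])
S=lambda x,y:np.array([(x+.5)/4-.5+200,(y+.5)/4-.5+160])
# refine masks in top view
im=cv2.imread('pics/top0.png').astype(int); b,g,r=im[...,0],im[...,1],im[...,2]
def cen(m,box):
    x0,y0,x1,y1=box; mm=np.zeros_like(m);mm[y0:y1,x0:x1]=m[y0:y1,x0:x1]; p=np.argwhere(mm)[:,::-1]; return p
red=cen((r-g>70)&(r-b>60),(270,215,310,245)); print('red',red.mean(0),len(red))
u,s,v=np.linalg.svd(red-red.mean(0)); print('reddir px',v[0])
rt=red.mean(0); ys=[cen((r-b>60)&(g-b>40),bx).mean(0) for bx in((268,168,280,182),(298,168,310,180))]; print('yel',ys)
sm=cv2.imread('pics/side0.png').astype(int); B,G,Rr=sm[...,0],sm[...,1],sm[...,2]
rs=cen((Rr-G>60)&(Rr-B>50),(298,230,325,262)); print('red side',rs.mean(0))
P=lambda n,x:print(n,np.round(x[0]*1000,1),round(x[1]*1000,1))
P('grip',tri(rt,rs.mean(0)))
P('tipL',tri(ys[0],(258.2,204.8)));P('tipR',tri(ys[1],(277.5,184.7)))
P('ring',tri(T(331,460),S(467,373)))
P('knob',tri(T(60,234),S(88,375)))
P('stud1',tri(T(221,458),S(393,455)));P('stud2',tri(T(233,506),S(445,472)))
P('barN',tri(T(374,440),S(478,274)));P('barS',tri(T(206,486),S(411,440)))
f=lambda n,z,l,k:print(n,(plane(k,l,z)*1000).round(1).tolist())
f('flange top',.006,[T(178,428),T(381,371),T(416,503),T(215,560)],'top')
f('flange side',.006,[S(552,355),S(334,495),S(474,546)],'side')
f('base top',.008,[T(242,272),T(391,267),T(385,77)],'top')
f('base side',.008,[S(247,356),S(340,252),S(92,262)],'side')
f('prong ends L,R top',.158,[T(235,225),T(231,65),T(355,220),T(350,60)],'top')
f('prong ends side',.158,[S(220,180),S(95,108),S(300,101),S(175,37)],'side')
f('holder top',.03,[T(128,203),T(138,292),T(46,303)],'top')
f('holder side',.03,[S(38,463),S(126,525-20),S(185,446)],'side')
E
```

```text
red [285.5        229.82432432] 74
reddir px [-0.96413362  0.26541734]
yel [array([273.125, 174.125]), array([303.5, 173. ])]
red side [311.04807692 245.17307692]
grip [452.5 108.6  92.9] 2.1
tipL [580.2 131.4 167. ] 2.1
tipR [582.9  60.6 167.1] 1.4
ring [455.   83.8  26.3] 2.0
knob [592.6 247.4 104.1] 1.1
stud1 [456.2 155.2  27.9] 2.1
stud2 [424.9 147.   29.2] 2.4
barN [467.1  54.1  84.9] 1.4
barS [437.9 159.7  70. ] 0.7
flange top [[477.5, 187.1, 6.0], [515.1, 52.9, 6.0], [428.2, 29.8, 6.0], [390.6, 162.0, 6.0]]
flange side [[426.7, 31.2, 6.0], [474.9, 186.7, 6.0], [389.7, 164.8, 6.0]]
base top [[580.9, 145.2, 8.0], [583.9, 46.3, 8.0], [712.0, 50.6, 8.0]]
base side [[577.5, 144.5, 8.0], [580.9, 48.5, 8.0], [704.1, 149.2, 8.0]]
prong ends L,R top [[590.1, 132.6, 158.0], [686.2, 136.0, 158.0], [592.8, 61.9, 158.0], [688.7, 65.2, 158.0]]
prong ends side [[591.4, 130.4, 158.0], [684.3, 133.1, 158.0], [592.8, 58.9, 158.0], [685.0, 64.1, 158.0]]
holder top [[624.1, 218.3, 30.0], [565.3, 210.9, 30.0], [558.3, 271.6, 30.0]]
holder side [[616.0, 280.9, 30.0], [556.7, 270.6, 30.0], [555.3, 222.3, 30.0]]
```

drive_tool([
  [0,0,1,0.33,0.84,0.1,-1],
  [0,0,1,0.33,0.84,0.1,-1],
  [0,0,1,0.33,0.84,0.1,-1],
  [0,0,1,0.33,0.84,0.1,-1],
  [0,0,1,0.33,0.84,0.1,-1],
  [0,0,1,0.33,0.84,0.1,-1],
  [0,0,1,0.33,0.84,0.1,-1],
  [0,0,1,0.33,0.84,0.1,-1],
  [0,0,1,0.33,0.84,0.1,-1],
  [0,0,1,0.33,0.84,0.1,-1],
])

```text
clock: 1.1
eef_pos: [0.4219, -0.1446, 0.2823]
tool_rot: [0.0, 0.894, 0.448, 0.001]
wrist_force: [0.4, 0.5, 0.4]
finger_gap: 0.997
gripper_force: 0.0
```

```bash
cat >> h.py <<'E'
def tcp():
    s=read_state(); q=s['tool_rot']; M=R.from_quat([q[1],q[2],q[3],q[0]]).as_matrix()
    print('t',round(s['clock'],2),'tcp',s['eef_pos'].round(4),'yaw_y',round(np.arctan2(M[1,1],M[0,1]),4),'zax',M[:,2].round(4),'q',s['qpos'].round(2),'F',s['wrist_force'].round(1),'gap',round(s['finger_gap'],3),'gf',round(s['gripper_force'],1))
E
python3 -c "
from h import *
tcp()"
```

```text
t 1.1 tcp [ 0.4219 -0.1446  0.2823] yaw_y -0.642 zax [ 1.9e-03  1.0e-04 -1.0e+00] q [ 0.77 -0.07 -0.5   1.8  -0.04  1.4  -0.37] F [0.4 0.5 0.4] gap 0.997 gf 0.0
```

drive_tool([
  [0,0,1,0.066,0.517,-0.16,-1],
  [0,0,1,0.066,0.517,-0.16,-1],
  [0,0,1,0.066,0.517,-0.16,-1],
  [0,0,1,0.066,0.517,-0.16,-1],
  [0,0,1,0.066,0.517,-0.16,-1],
  [0,0,1,0.066,0.517,-0.16,-1],
  [0,0,1,0.066,0.517,-0.16,-1],
])

```text
clock: 1.8
eef_pos: [0.4519, 0.1108, 0.2003]
tool_rot: [-0.001, 0.757, 0.654, -0.0]
wrist_force: [0.2, -0.6, -0.3]
finger_gap: 0.999
gripper_force: 0.0
```

drive_tool([
  [0,0,0.83,0,0,0,-1],
  [0,0,0.83,0,0,0,-1],
  [0,0,0.83,0,0,0,-1],
  [0,0,0.83,0,0,0,-1],
  [0,0,0.83,0,0,0,-1],
  [0,0,0.83,0,0,0,-1],
])

```text
clock: 2.4
eef_pos: [0.4528, 0.1072, 0.2014]
tool_rot: [0.0, 0.609, 0.793, -0.0]
wrist_force: [0.2, 0.4, -0.3]
finger_gap: 0.996
gripper_force: 0.0
```

```bash
python3 -c "
from h import *
tcp()
for n in('side','top'): cv2.imwrite(f'pics/{n}1.png',read_camera(n)[:,:,::-1])
a=cv2.imread('pics/side1.png')[130:330,180:400]; b=cv2.imread('pics/top1.png')[130:270,220:330]
b=cv2.resize(b,(314,400));a=cv2.resize(a,(440,400));cv2.imwrite('pics/d1.png',np.hstack([a,b]))
from bench import *; print(read_state().keys()); import bench; print(getattr(bench,'grasp_offset',None))"
```

```text
t 2.4 tcp [0.4528 0.1072 0.2014] yaw_y 0.2606 zax [ 1.e-04 -2.e-04 -1.e+00] q [ 0.48  0.05 -0.82  1.87  0.04  1.24 -0.09] F [ 0.2  0.4 -0.3] gap 0.996 gf 0.0
dict_keys(['clock', 'qpos', 'joint_velocities', 'joint_efforts', 'eef_pos', 'tool_rot', 'wrist_force', 'torque', 'gripper_force', 'finger_gap'])
-0.0187
```

View pics/d1.png

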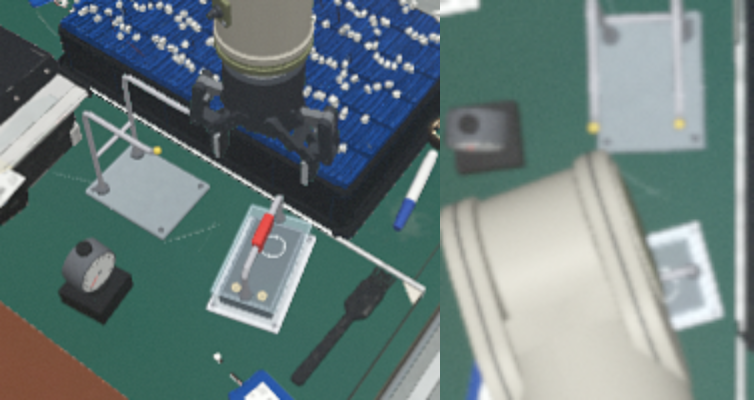

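The arm is above the grip with the fingers aligned across it. Next: descend and close.

drive_tool([
  [0,0,0.02,0,0,-0.1,-1],
  [0,0,0.02,0,0,-0.18,-1],
  [0,0,0.02,0,0,-0.23,-1],
  [0,0,0.02,0,0,-0.257,-1],
  [0,0,0.02,0,0,-0.257,-1],
  [0,0,0.02,0,0,-0.257,1],
  [0,0,0.02,0,0,-0.257,1],
  [0,0,0.02,0,0,-0.257,1],
  [0,0,0.02,0,0,-0.257,1],
  [0,0,0.02,0,0,-0.257,1],
  [0,0,0.02,0,0,-0.257,1],
  [0,0,0.02,0,0,-0.257,1],
])

```text
clock: 3.7
eef_pos: [0.4532, 0.1078, 0.0732]
tool_rot: [0.0, 0.604, 0.797, 0.0]
wrist_force: [0.8, 0.3, 3.9]
finger_gap: 0.124
gripper_force: 62.7
```

```bash
python3 -c "
from h import *
tcp()"
```

```text
t 3.7 tcp [0.4532 0.1078 0.0732] yaw_y 0.274 zax [ 9.e-04  0.e+00 -1.e+00] q [ 0.42  0.23 -0.81  2.01  0.2   0.98 -0.22] F [0.8 0.3 3.9] gap 0.124 gf 62.7
```

drive_tool([
  [0,0,0,0,0,0.03,1],
  [0,0,0,0,0,0.07,1],
  [0,0,0,0,0,0.12,1],
  [0,0,0,0,0,0.16,1],
  [0,0,0,0,0,0.19,1],
  [0,0,0,0,0,0.2,1],
  [0,0,-0.15,0.03,-0.01,0.2,1],
  [0,0,-0.3,0.07,-0.02,0.2,1],
  [0,0,-0.474,0.11,-0.028,0.2,1],
  [0,0,-0.474,0.13,-0.028,0.2,1],
  [0,0,-0.474,0.13,-0.028,0.2,1],
])

```text
clock: 4.8
eef_pos: [0.518, 0.094, 0.1724]
tool_rot: [-0.001, 0.693, 0.721, 0.0]
wrist_force: [-0.2, 0.7, -0.5]
finger_gap: 0.127
gripper_force: 61.9
```

```bash
python3 -c "
from h import *
tcp()
for n in('side','top'): cv2.imwrite(f'pics/{n}2.png',read_camera(n)[:,:,::-1])
a=cv2.imread('pics/side2.png')[130:330,180:400]; b=cv2.imread('pics/top2.png')[130:270,220:330]
b=cv2.resize(b,(314,400));a=cv2.resize(a,(440,400));cv2.imwrite('pics/d2.png',np.hstack([a,b]))"
```

```text
t 4.8 tcp [0.518  0.094  0.1724] yaw_y 0.0394 zax [-0.0012  0.0011 -1.    ] q [ 0.43  0.24 -0.78  1.76  0.18  1.21 -0.37] F [-0.2  0.7 -0.5] gap 0.127 gf 61.9
```

View pics/d2.png

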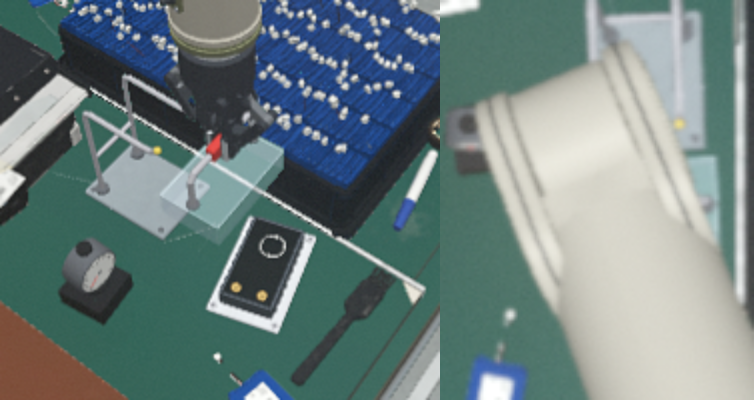

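The cover hangs level from the fingers in front of the hanger. The ring is now in plain sight at side (316,252). Moving in and lowering.

drive_tool([
  [0,0,0,0.04,0,0,1],
  [0,0,0,0.09,0.002,0,1],
  [0,0,0,0.14,0.004,0,1],
  [0,0,0,0.19,0.006,0,1],
  [0,0,0,0.22,0.006,0,1],
  [0,0,0,0.22,0.006,0,1],
  [0,0,0,0.22,0.006,-0.02,1],
  [0,0,0,0.22,0.006,-0.036,1],
  [0,0,0,0.22,0.006,-0.044,1],
  [0,0,0,0.22,0.006,-0.048,1],
  [0,0,0,0.22,0.006,-0.048,1],
])

```text
clock: 6.0
eef_pos: [0.6274, 0.0966, 0.1486]
tool_rot: [-0.0, 0.694, 0.72, -0.0]
wrist_force: [-0.6, -0.2, -2.2]
finger_gap: 0.127
gripper_force: 61.9
```

```bash
python3 -c "
from h import *
tcp()
for n in('side','top'): cv2.imwrite(f'pics/{n}3.png',read_camera(n)[:,:,::-1])
a=cv2.imread('pics/side3.png')[130:280,180:345]; b=cv2.imread('pics/top3.png')[100:240,220:330]
b=cv2.resize(b,(314,400));a=cv2.resize(a,(440,400),interpolation=cv2.INTER_CUBIC);cv2.imwrite('pics/d3.png',np.hstack([a,b]))"
```

```text
t 6.0 tcp [0.6274 0.0966 0.1486] yaw_y 0.0371 zax [-3.e-04 -2.e-04 -1.e+00] q [ 0.3   0.51 -0.71  1.51  0.34  1.26 -0.42] F [-0.6 -0.2 -2.2] gap 0.127 gf 61.9
```

View pics/d3.png

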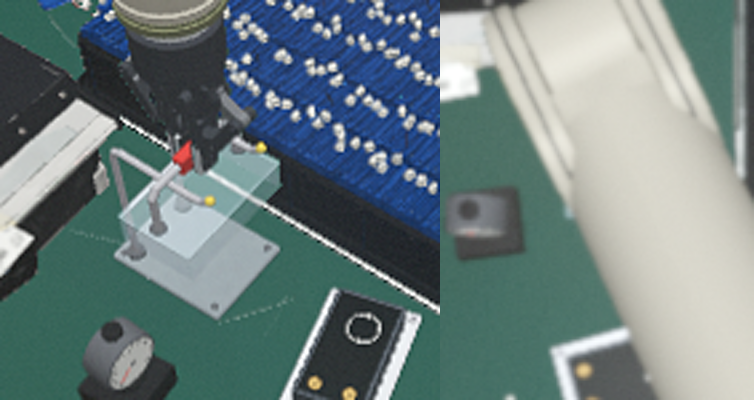

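drive_tool([
  [0,0,0,0,0,-0.002,1],
  [0,0,0,0,0,-0.004,1],
  [0,0,0,0,0,-0.004,1],
])

```text
clock: 6.4
eef_pos: [0.6281, 0.0969, 0.1478]
tool_rot: [0.0, 0.694, 0.72, 0.0]
wrist_force: [-2.1, -0.3, 4.5]
finger_gap: 0.125
gripper_force: 63.1
```

It is now in contact with the prongs (upward force). Opening the fingers, then raising.

drive_tool([
  [0,0,0,0,0,0,-1],
  [0,0,0,0,0,0,-1],
  [0,0,0,0,0,0,-1],
  [0,0,0,0,0,0,-1],
  [0,0,0,0,0,0,-1],
  [0,0,0,0,0,0,-1],
  [0,0,0,0,0,0.03,-1],
  [0,0,0,0,0,0.1,-1],
  [0,0,0,0,0,0.2,-1],
  [0,0,0,0,0,0.28,-1],
  [0,0,0,0,0,0.28,-1],
])

```text
clock: 7.5
eef_pos: [0.6296, 0.098, 0.2947]
tool_rot: [0.003, 0.694, 0.72, 0.004]
wrist_force: [0.1, -0.1, 1.4]
finger_gap: 0.998
gripper_force: 0.0
```

drive_tool([
  [0,0,0,-0.36,0.1,0,-1],
  [0,0,0,-0.36,0.1,0,-1],
  [0,0,0,-0.36,0.1,0,-1],
  [0,0,0,-0.36,0.1,0,-1],
  [0,0,0,-0.36,0.1,0,-1],
  [0,0,0,-0.36,0.1,0,-1],
])

```text
clock: 8.1
eef_pos: [0.4476, 0.1468, 0.288]
tool_rot: [0.001, 0.694, 0.72, 0.0]
wrist_force: [-0.6, -0.0, -0.8]
finger_gap: 1.001
gripper_force: 0.0
```

```bash
python3 -c "
from h import *
tcp()
for n in('side','top'): cv2.imwrite(f'pics/{n}4.png',read_camera(n)[:,:,::-1])
a=cv2.imread('pics/side4.png')[150:300,190:340]; b=cv2.imread('pics/top4.png')[120:250,215:330]
b=cv2.resize(b,(398,450),interpolation=cv2.INTER_CUBIC);a=cv2.resize(a,(400,400),interpolation=cv2.INTER_CUBIC);a=cv2.copyMakeBorder(a,0,50,0,0,cv2.BORDER_CONSTANT);cv2.imwrite('pics/d4.png',np.hstack([a,b]))"
```

```text
t 8.1 tcp [0.4476 0.1468 0.288 ] yaw_y 0.0375 zax [ 0.0025 -0.0016 -1.    ] q [ 0.44  0.   -0.84  1.72  0.    1.41 -0.37] F [-0.6 -0.  -0.8] gap 1.001 gf 0.0
```

View pics/d4.png

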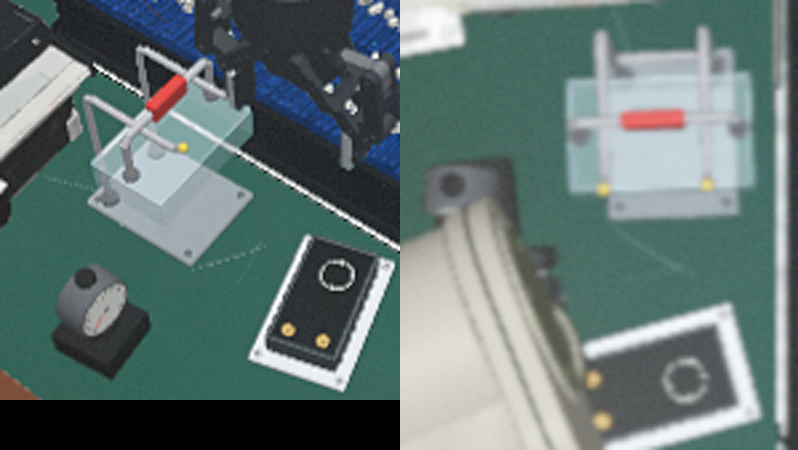

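Top and side views confirm it: the cover hangs level on both prongs, with the bar well behind the yellow tips and the fingers clear. Now measuring the ring and the tester with masks.

```bash
python3 - <<'E'
from h import *
P=lambda n,x:print(n,np.round(x[0]*1000,1),round(x[1]*1000,1))
c={}
for n,box in(('side',(306,244,329,262)),('top',(287,217,307,239))):
    im=cv2.imread(f'pics/{n}4.png',0); x0,y0,x1,y1=box; g=cv2.resize(im[y0:y1,x0:x1],None,fx=6,fy=6,interpolation=cv2.INTER_CUBIC)
    m=(g>95).astype(np.uint8); best=None
    for k in cv2.findContours(m,cv2.RETR_LIST,cv2.CHAIN_APPROX_NONE)[0]:
        if len(k)>=40:
            e=cv2.fitEllipse(k); full=((e[0][0]+.5)/6-.5+x0,(e[0][1]+.5)/6-.5+y0); print(n,np.round(full,2),np.round(np.array(e[1])/6,1),len(k))
# dial (initial side picture)
im=cv2.imread('pics/side0.png'); x0,y0,x1,y1=215,250,245,282
g=cv2.resize(im[y0:y1,x0:x1],None,fx=8,fy=8,interpolation=cv2.INTER_CUBIC).astype(int)
m=((g.min(2)>125)).astype(np.uint8)
m=cv2.morphologyEx(m,cv2.MORPH_CLOSE,np.ones((25,25),np.uint8))
k=max(cv2.findContours(m,cv2.RETR_EXTERNAL,cv2.CHAIN_APPROX_NONE)[0],key=cv2.contourArea)
k=cv2.convexHull(k); (cx,cy),(w,h),a=cv2.fitEllipse(k)
c=np.array([(cx+.5)/8-.5+x0,(cy+.5)/8-.5+y0]); a=np.deg2rad(a); mi=np.array([np.cos(a),np.sin(a)]) # width(first) axis dir
if w>h: mi=np.array([-mi[1],mi[0]])
print('dial',c,w/8,h/8,mi,'centre at z68',plane('side',[c],.068)*1000)
d=ray('side',[c,c+mi*5])[1]; mm=np.cross(d[0],d[1]); nn=np.cross(mm,[0,0,1]); print('normal yaw deg',np.degrees(np.arctan2(nn[1],nn[0])))
E
python3 - <<'E'
import cv2,numpy as np
a=cv2.imread('pics/side0.png')[240:300,205:255];b=cv2.imread('pics/top0.png')[160:195,215:255]
f=lambda i:cv2.resize(i,(390,468),interpolation=cv2.INTER_CUBIC)
b=cv2.resize(b,(400,350),interpolation=cv2.INTER_CUBIC);b=cv2.copyMakeBorder(b,0,118,0,0,cv2.BORDER_CONSTANT)
cv2.imwrite('pics/e.png',np.hstack([f(a),b]))
E
```

```text
side [327.87 260.15] [1.2 4.3] 52
side [327.58 254.28] [1.1 3.8] 48
side [315.79 252.65] [ 8.6 10.9] 174
side [315.9  252.73] [11.8 13.6] 224
top [304.93 237.85] [1.3 5.3] 62
top [297.1  229.25] [7.3 7.7] 135
top [297.05 229.48] [14.4 14.7] 251
top [289.41 217.72] [ 2.6 12.7] 146
dial [228.82960796 265.63024712] 10.306782722473145 22.523839950561523 [0.80807941 0.58907357] centre at z68 [[577.22711421 248.02147966  68.        ]]
normal yaw deg -0.9188724638188065
```

View pics/e.png

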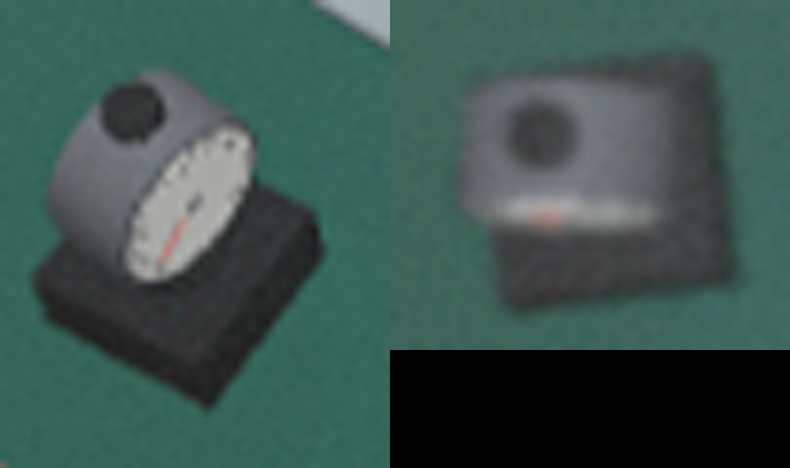

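drive_tool([
  [0,0,-0.115,0.06,0.1,0,-1],
  [0,0,-0.115,0.12,0.2,0,-1],
  [0,0,-0.115,0.2,0.2,-0.05,-1],
  [0,0,-0.115,0.289,0.2,-0.15,-1],
  [0,0,-0.115,0.289,0.2,-0.172,-1],
  [0,0,-0.115,0.289,0.2,-0.172,-1],
  [0,0,-0.115,0.289,0.2,-0.172,-1],
])

```text
clock: 8.9
eef_pos: [0.5922, 0.2469, 0.2001]
tool_rot: [-0.001, 0.714, 0.7, -0.001]
wrist_force: [0.5, 0.6, 0.7]
finger_gap: 0.997
gripper_force: 0.0
```

```bash
python3 -c "
from h import *
tcp()
print(tri((297.07,229.4),(315.85,252.7)),plane('top',[(297.07,229.4)],.028),plane('side',[(315.85,252.7)],.028))
print(tri((229.8,172.85),(205+133/7.8-.45,240+110/7.8-.45)))
cv2.imwrite('pics/side5.png',read_camera('side')[:,:,::-1])"
```

```text
t 8.9 tcp [0.5922 0.2469 0.2001] yaw_y -0.0209 zax [-2.4e-03  8.0e-04 -1.0e+00] q [ 0.14  0.52 -0.85  1.42  0.39  1.38 -0.74] F [0.5 0.6 0.7] gap 0.997 gf 0.0
(array([0.45570921, 0.08466848, 0.02743924]), np.float64(0.0015614222177793894)) [[0.45636844 0.08502349 0.028     ]] [[0.45481271 0.08458897 0.028     ]]
(array([0.59349714, 0.24732477, 0.10210411]), np.float64(0.0014230109107630346))
```

drive_tool([
  [0,0,0,0.001,0.001,-0.08,-1],
  [0,0,0,0.001,0.001,-0.16,-1],
  [0,0,0,0.001,0.001,-0.23,-1],
  [0,0,0,0.001,0.001,-0.27,-1],
  [0,0,0,0.001,0.001,-0.286,-1],
  [0,0,0,0.001,0.001,-0.286,-1],
  [0,0,0,0.001,0.001,-0.286,1],
  [0,0,0,0.001,0.001,-0.286,1],
  [0,0,0,0.001,0.001,-0.286,1],
  [0,0,0,0.001,0.001,-0.286,1],
  [0,0,0,0.001,0.001,-0.286,1],
  [0,0,0,0.001,0.001,-0.286,1],
])

```text
clock: 10.15
eef_pos: [0.5932, 0.2474, 0.0587]
tool_rot: [0.0, 0.714, 0.7, 0.001]
wrist_force: [-0.5, -0.6, 5.6]
finger_gap: 0.343
gripper_force: 60.0
```

```bash
python3 -c "
from h import *
tcp()"
```

```text
t 10.15 tcp [0.5932 0.2474 0.0587] yaw_y -0.0207 zax [ 1.2e-03  3.0e-04 -1.0e+00] q [ 0.1   0.65 -0.78  1.56  0.49  1.14 -0.81] F [-0.5 -0.6  5.6] gap 0.343 gf 60.0
```

drive_tool([
  [0,0,0,0,0,0.03,1],
  [0,0,0,0,0,0.07,1],
  [0,0,0,0,0,0.12,1],
  [0,0,0,0,0,0.16,1],
  [0,0,0,-0.06,0,0.16,1],
  [0,0,0,-0.14,0,0.16,1],
  [0,0,0,-0.22,-0.08,0.16,1],
  [0,0,0,-0.275,-0.16,0.16,1],
  [0,0,0,-0.275,-0.24,0.14,1],
  [0,0,0,-0.275,-0.325,0.1,1],
  [0,0,0,-0.275,-0.325,0.08,1],
  [0,0,0,-0.275,-0.325,0.08,1],
])

```text
clock: 11.35
eef_pos: [0.4544, 0.0837, 0.0972]
tool_rot: [-0.0, 0.715, 0.699, -0.001]
wrist_force: [0.3, 0.2, -1.9]
finger_gap: 0.346
gripper_force: 60.1
```

```bash
python3 -c "
from h import *
tcp()
for n in('side','top'): cv2.imwrite(f'pics/{n}6.png',read_camera(n)[:,:,::-1])
tcp()
a=cv2.imread('pics/side6.png')[180:290,260:370]; a=cv2.resize(a,(550,550),interpolation=cv2.INTER_CUBIC);cv2.imwrite('pics/d6.png',a)"
```

```text
t 11.35 tcp [0.4544 0.0837 0.0972] yaw_y -0.0228 zax [-1.9e-03 -6.0e-04 -1.0e+00] q [ 0.56  0.2  -0.9   1.99  0.19  1.03 -0.45] F [ 0.3  0.2 -1.9] gap 0.346 gf 60.1
t 11.45 tcp [0.4553 0.086  0.0985] yaw_y -0.019 zax [ 3.e-04  7.e-04 -1.e+00] q [ 0.56  0.2  -0.9   1.99  0.18  1.03 -0.45] F [ 0.1  1.1 -2.3] gap 0.339 gf 60.1
```

View pics/d6.png

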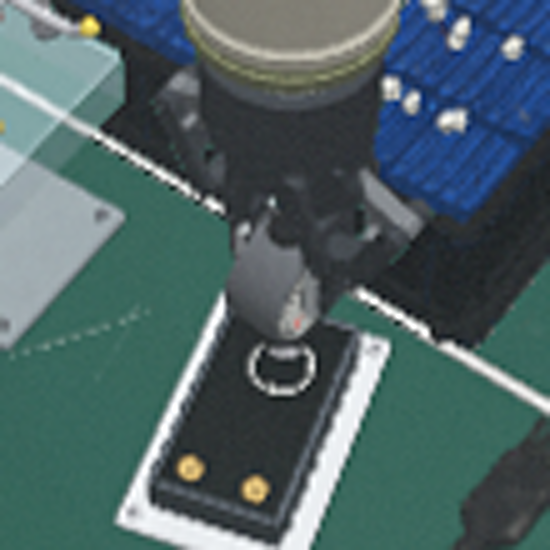

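The foot shows as a light disc at side (316.6,249.6), just above the ring at (316,253). Checking that numerically.

```bash
python3 -c "
from h import *
p=(.4555,.0853)
print('pred foot ctr top z6/bottom',proj('side',[(*p,.0495+.006),(*p,.0495)]))
g=cv2.imread('pics/side6.png',0); print(g[244:260,306:328])"
```

```text
pred foot ctr top z6/bottom [[315.51126256 246.50143756]
 [315.49641373 247.88913183]]
[[ 37  47  47  53  65  69  72  71  77  97 152 149 170 152 171 167 120  50
   62  99 102  99]
 [ 46  47  46  43  47  64  68  69  68  89 147 136 159 151 168 132  52  50
   45  45  42  61]
 [ 46  48  45  49  44  47  60  68  66  77 118 111 118 166 138  52  48  44
   47  46  44  42]
 [ 49  47  45  48  47  44  40  52  61  71  90 111 115  99  47  49  41  47
   45  49  47  44]
 [ 52  48  47  45  47  47  76  45  43  52  53  53  48  40  59  36  41  46
   43  45  45  43]
 [ 48  48  47  46  60 120 118  64  93  86  91 103 113  89  91 116  42  44
   46  47  45  48]
 [ 50  48  44  47 110 185  34  69 149 152 164 177 190 143 107 189 116  40
   49  50  46  44]
 [ 52  47  43  74 151 122  39  45  56 102 127 117 122  69  34 100 201  42
   47  47  47  48]
 [ 48  46  44  93 190  37  41  47  43  42  39  36  44  42  39 107 212  36
   45  48  46  51]
 [ 48  50  42  96 194  35  42  47  45  48  47  46  45  43  43 129 236  37
   49  47  45  66]
 [ 44  48  45  97 191  39  48  44  49  46  45  45  47  46  48 112 179  36
   45  47  55  91]
 [ 50  49  44  60 124 120  39  43  43  45  47  49  45  42  65 133 112  45
   48  46  67 113]
 [ 51  47  48  43  94 190 101  75 102  39  35  39  43  74 141 187  39  41
   46  49  64  97]
 [ 48  47  49  47  39  81 167 127 189 114 125 125 123 124 188  35  45  47
   48  58  90  80]
 [ 50  47  48  43  46  45  44 106 206 184 194 196 188  89  41  45  50  45
   47  69 109  56]
 [ 51  49  50  49  44  50  46  44  40  37  35  40  40  41  41  48  46  44
   50  87  97  57]]
```

drive_tool([
  [0,0,0,0,0,-0.015,1],
  [0,0,0,0,0,-0.028,1],
  [0,0,0,0,0,-0.03,1],
  [0,0,0,0,0,-0.03,1],
])

```text
clock: 11.85
eef_pos: [0.455, 0.0852, 0.0825]
tool_rot: [-0.0, 0.714, 0.7, -0.0]
wrist_force: [-0.4, 0.5, -2.0]
finger_gap: 0.345
gripper_force: 60.1
```

```bash
python3 -c "
from h import *
tcp()
g=np.mean([cv2.cvtColor(read_camera('side'),cv2.COLOR_RGB2GRAY).astype(float) for _ in range(4)],0).astype(int); cv2.imwrite('pics/side7.png',g)
s=np.mean([read_state()['eef_pos'] for _ in range(1)],0);tcp()
print('pred',proj('side',[(s[0],s[1],s[2]-.0487)]), 'ring',proj('side',[(.4557,.0847,.028)]))
print(g[240:260,306:326])"
```

```text
t 11.85 tcp [0.455  0.0852 0.0825] yaw_y -0.0196 zax [-7.e-04  3.e-04 -1.e+00] q [ 0.54  0.23 -0.89  2.01  0.21  1.   -0.47] F [-0.4  0.5 -2. ] gap 0.345 gf 60.1
t 12.05 tcp [0.4554 0.0849 0.083 ] yaw_y -0.0204 zax [ 4.e-04  0.e+00 -1.e+00] q [ 0.54  0.23 -0.89  2.01  0.21  1.   -0.47] F [ 0.1  0.1 -2.3] gap 0.347 gf 60.1
pred [[315.60140476 251.2357957 ]] ring [[315.52447397 252.54558957]]
[[ 84  92  93  95 100 100 101 106 108 107 107 111 121 136 123 128 119  46
   49  53]
 [ 82  88  91  92  96  97  98 101 105 105 103 116 156 140 122 126 111  45
   48  51]
 [ 77  82  87  88  92  94  95  99 103 102 105 132 153 136 122 125 108  47
   49  49]
 [ 73  78  81  86  87  91  94  95  97 100 114 163 168 121 123 125 106  49
   54  52]
 [ 68  72  76  79  85  87  89  92  93 101 129 157 167 117 122 125 106  46
   54  54]
 [ 68  70  72  75  81  82  86  87  89 100 144 159 166 123 123 124 111  50
   49  47]
 [ 59  64  68  71  74  77  81  84  83  95 156 170 166 126 139 131 124  62
   48  47]
 [ 46  54  63  66  70  72  77  78  82 105 160 165 166 147 168 140  89  48
   46  47]
 [ 50  44  47  58  65  70 
[... 412 characters left out ...]
  98 194  36  47  77 119 105 115 113 120  89  43 131 236  39
   45  48]
 [ 49  48  46  98 193  37  43  59 112 138 162 134 115  70  49 113 179  38
   46  47]
 [ 49  49  44  63 123 119  39  42  44  59  80  65  47  37  63 131 114  42
   47  46]
 [ 47  50  47  42  94 189 104  74  99  35  38  38  39  76 142 187  37  44
   46  46]
 [ 48  48  50  47  42  80 166 128 189 115 124 125 122 124 188  38  43  48
   47  55]
 [ 48  48  47  48  48  44  43 109 206 185 195 196 189  87  39  46  47  48
   49  69]
 [ 48  48  49  48  48  46  45  43  40  37  38  39  42  43  46  48  49  45
   51  87]][ WARN:0@4.785] global loadsave.cpp:1063 imwrite_ Unsupported depth image for selected encoder is fallbacked to CV_8U.
```

The foot is centred on the ring to about 1 mm and stands about 6 mm above the resin. Pressing down in small steps.

drive_tool([
  [0,0,0,0,0,-0.004,1],
  [0,0,0,0,0,-0.007,1],
  [0,0,0,0,0,-0.009,1],
  [0,0,0,0,0,-0.009,1],
])

```text
clock: 12.45
eef_pos: [0.4555, 0.0848, 0.0785]
tool_rot: [0.0, 0.714, 0.7, 0.0]
wrist_force: [-0.9, -0.6, 2.0]
finger_gap: 0.344
gripper_force: 60.5
```

drive_tool([
  [0,0,0,0,0,-0.002,1],
  [0,0,0,0,0,-0.004,1],
  [0,0,0,0,0,-0.004,1],
])

```text
clock: 12.75
eef_pos: [0.4556, 0.0848, 0.0767]
tool_rot: [0.0, 0.714, 0.7, 0.0]
wrist_force: [-0.8, -0.8, 5.4]
finger_gap: 0.349
gripper_force: 61.0
```

drive_tool([
  [0,0,0,0,0,-0.001,1],
  [0,0,0,0,0,-0.001,1],
  [0,0,0,0,0,-0.001,1],
])

```text
clock: 13.05
eef_pos: [0.4557, 0.0849, 0.0766]
tool_rot: [0.0, 0.714, 0.7, 0.0]
wrist_force: [-4.3, -0.4, 13.7]
finger_gap: 0.344
gripper_force: 62.0
```

drive_tool([
  [0,0,0,0,0,0,1],
  [0,0,0,0,0,0,1],
  [0,0,0,0,0,0,1],
  [0,0,0,0,0,0,1],
  [0,0,0,0,0,0,1],
])

```text
clock: 13.55
eef_pos: [0.4556, 0.0849, 0.0766]
tool_rot: [0.0, 0.714, 0.7, 0.0]
wrist_force: [-4.2, -0.4, 13.3]
finger_gap: 0.346
gripper_force: 62.0
```

```bash
python3 -c "
from h import *
tcp()
im=read_camera('side'); g=cv2.cvtColor(im,cv2.COLOR_RGB2GRAY); s=im.astype(int)
tcp()
print(g[248:260,306:326])
t=read_camera('side').astype(int); m=(t[...,0]-t[...,1]>60)&(t[...,0]-t[...,2]>50); m[:150]=0;m[240:]=0;m[:,:220]=0;m[:,320:]=0
p=np.argwhere(m)[:,::-1].mean(0); print('red',p,m.sum(),plane('side',[p],.169))"
```

```text
t 13.55 tcp [0.4556 0.0849 0.0766] yaw_y -0.0205 zax [ 7.e-04 -4.e-04 -1.e+00] q [ 0.54  0.24 -0.89  2.01  0.22  0.99 -0.48] F [-4.2 -0.4 13.3] gap 0.346 gf 62.0
t 13.6 tcp [0.4557 0.0849 0.0766] yaw_y -0.0205 zax [ 8.e-04 -4.e-04 -1.e+00] q [ 0.54  0.24 -0.89  2.01  0.22  0.99 -0.48] F [-2.6 -0.4 12.9] gap 0.343 gf 62.0
[[ 52  57  68  69  72  76  78  81  84 109 143 171 165 145 151 130 102  46
   49  48]
 [ 44  48  57  65  68  75  73  78  79 118 167 170 146 152 167 122  50  45
   50  46]
 [ 50  45  44  45  56  64  71  72  84 127 131 164 142 163 132  50  46  46
   44  49]
 [ 50  47  46  63 112  52  67  67  79 122 138 134 163 106  47  52  69  44
   48  48]
 [ 47  49  45  99 193  33  50  61  65  74 106 110 108  45  47  87 174  41
   46  48]
 [ 50  49  44  96 195  36  45  57  61  53  51  53  61  59  40 132 238  40
   45  46]
 [ 46  46  42  98 193  38  48  86  98  89  86 110  91  82  51 114 180  39
   42  46]
 [ 48  50  45  62 125 119  37  76 112 148 149 178  99  71  65 132 114  43
   48  46]
 [ 48  50  48  42  93 190 102  74 107  87  88  66  49  71 142 186  40  44
   50  47]
 [ 50  51  48  48  46  83 166 127 187 114 123 122 122 124 188  40  45  49
   44  54]
 [ 51  47  48  47  48  44  41 108 207 184 194 195 189  89  40  45  48  49
   45  72]
 [ 49  48  51  48  48  43  48  42  38  40  38  40  39  46  45  50  50  48
   51  87]]
red [252.28571429 185.73684211] 133 [[0.62525445 0.09801678 0.169     ]]
```

The foot is concentric with the ring, about 15 N is on the unit, and the cover is still in its seat.

```bash
python3 -c "
from bench import *
print(hand_in())"
```

```text
the job is handed in; nothing more can be done
None
```

I handed the job in at about 13.7 s: the cover hangs free on both prongs, and the tester is held upright on the resin inside the ring at about 15 N. The foot is about 1 mm from the ring's centre by my measurements, and no verdict came back on hand-in.

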